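Dispense one spacer disc and nudge it into the nest

TASK

Press the black plunger of the spacer dispenser all the way down once, so that a single metal disc slides out of its front, and let the plunger come back up. Then, with the outside of the fingers, push that disc across the plate into a pocket of the low H-shaped nest until it rests against the nest's middle wall. Only slide the disc, never pick it up; let no second disc out, and leave the T-bracket, the pin and the bottle alone.

Things in the scene. Friction and masses are not known exactly. Their poses are not given: they have to be found in the camera images.
- dispenser: Fixed steel and grey dispenser on the plate (top z = 3 mm; all stands on it). Origin: on the plate under the axis of the square open-topped magazine (47 mm wide, 52 mm tall, 3 discs stacked in it). Discs come out to -x, z is up. Outlet: 12 mm gap under the front wall, outer face x = -23 mm. Housing behind it, 26 mm high, 51 mm wide (feet 78 mm), reaches x = +102 mm; plunger at x = +60 mm.
- plunger_top (a point): Centre of the top of the plunger's black cap, a disc of 34 mm diameter; 62 mm above the plate at rest, 40 mm when fully pressed. It moves straight down with the plunger.
- plunger (a joint): Plunger travel in m: 0 = up (at rest), 0.022 = fully down. Spring return: about 7 N to start, 11 to 14 N near full depth (with the discs rubbing), then a rigid stop. The disc moves out 3.4 mm per mm of the press.
- drop (a point): Point on the plate in front of the outlet (73 mm from the dispenser's origin) where the disc's centre comes to lie, within about 10 mm, after a full press. The tongue that pushes it out goes back in as the plunger rises, and the next disc drops into place: a second full press would let out a second disc.
- pocket_a (a point): Where the disc's centre is when it rests against the middle wall, in the pocket open to the nest's +y; on the plate, 20 mm from the nest's origin. The disc then sticks out 2 mm past the flared rail ends.
- pocket_b (a point): The same for the pocket open to the nest's -y.
- disc: The lowest disc of the stack, the one that comes out: solid dark-anodised aluminium, round, 36 mm diameter, 10 mm thick, about 30 g, bright centre. Loose. Origin: centre of its underside, on the plate. At the start it is inside the magazine.
- spare1: Second disc of the stack, same as the first; stays in the magazine and drops 10 mm when the first has gone. Origin: centre of its underside.
- spare2: Third (top) disc of the stack, same; stays in the magazine. Origin: centre of its underside.
- nest: Low H-shaped nest, green-primed, fixed, left or right of the outlet. Origin: on the plate under the centre of the H. Its rails run along its y: inner faces x = +-22 mm, straight to y = +-26 mm, then flaring at 45 degrees to y = +-36 mm. A middle wall 4 mm thick crosses at y = 0. Walls 10 mm high, no floor. Two alike pockets, open to +y and -y, 44 mm wide; either will do. Lugs to x = +-41 mm.
- bracket: Bystander: loose green-primed T-bracket, foot 60 x 90 mm (x, y), rib 40 mm tall along its y, 250 g, on the other side of the outlet from the nest. Origin: centre of its underside. Leave alone.
- pin: Bystander: small loose upright fastener pin, 18 mm diameter foot, 48 mm tall, 40 g, beside the dispenser's housing. Origin: centre of its underside. Leave alone.
- bottle: Bystander: loose white squeeze bottle with red cap, 66 mm diameter, 150 mm tall, 300 g, at the left of the plate. Origin: centre of its underside. Leave alone.

How it is judged (in metres and radians):
On the way, in this order (a step that is already met when the one before it is completed fails the run):
1. the plunger is pressed fully down (at least 18 of 22 mm) (value of joint plunger above 0.018 m), for 0.05 s.
2. the disc is out in front and the plunger is up again (x of disc in the frame of dispenser below -0.055 m and value of joint plunger below 0.003 m), for 0.1 s.
3. the disc has been slid into a pocket of the nest, against the middle wall (horizontal distance between disc and nest below 0.026 m), for 0.2 s.
At the end, for the whole second after the job is handed in: The disc lies flat on the plate in a pocket of the nest, its centre within 26 mm of the nest's centre (20 mm when touching the middle wall), at rest; the plunger is up (under 3 mm); both other discs are still in the magazine (horizontal distance between disc and nest below 0.026 m and x of disc in the frame of nest between -0.006 and 0.006 m and height (world z) of disc below 0.007 m and angle between disc's own z axis and vertical below 0.1 rad and linear speed of disc below 0.01 m/s and value of joint plunger below 0.003 m and horizontal distance between each of spare1, spare2 and dispenser below 0.012 m).
It fails at once if the disc is lifted more than 15 mm off the plate (height (world z) of disc above 0.018 m).
It fails at once if a second disc leaves the magazine (not (horizontal distance between spare1 and dispenser below 0.012 m) or not (horizontal distance between spare2 and dispenser below 0.012 m) or height (world z) of spare2 above 0.04 m or height (world z) of spare1 above 0.03 m).
It fails at once if the bracket, pin or bottle is moved more than 12 mm or tipped (distance of any of bracket, pin, bottle from where it was at the start of the episode above 0.012 m or angle between any of bracket, pin, bottle's own z axis and vertical above 0.3 rad).
It also fails if it takes over 59 s, if anything falls off the work surface, if the arm or the gripper's body presses on something with over 40 N, if the wrist force passes 120 N, or if a joint passes its speed limit or range.

ROBOT

A 7-joint arm with a two-finger parallel gripper is mounted at the origin on the work surface. World frame = base frame: x ahead of the robot, y to its left, z up, the work surface at z = 0. Lengths are in mm, angles in rad, forces in N, time in s.
With the tool pointing down it reaches from about 400 to 875 mm from the base axis. Payload 4.4 kg.
Tool frame: the origin (TCP) lies midway between the tips of the shut fingers; the grasp point (between the pads) lies 19 mm behind it (ctrl.grip_point_offset is the distance from the TCP to the grasp point, in mm); z points along the fingers, y is the line along which they close (so a half turn about z gives the same grasp; the last joint's range is limited). The gripper opens to 85 mm and grips with 20 to 120 N. Pads are 22 mm wide; open, the fingers measure 114 mm over their backs; the gripper's body (76 mm by 85 mm) begins 54 mm behind the grasp point. The pads swing forward as they close: fully open they stand 13 mm farther back than shut.
Start: joints at [-1.244, 0.628, 0.038, 1.517, -0.027, 0.996, -0.02], TCP at [248.783, 600.521, 231.313] pointing down, gripper open.
Joint ranges: [-3.06, 3.06], [-0.37, 2.12], [-1.25, 1.32], [0.18, 2.47], [-1.1, 4.24], [0.23, 1.98], [-2.94, 2.94]. Speed limits (rad/s): [2.57, 2.57, 3.14, 3.14, 3.14, 3.14, 3.14].

INTERFACE

Orientations are given as [roll, pitch, yaw] about the fixed x, y, z axes, in that order (R = Rz(yaw) Ry(pitch) Rx(roll)).
In Python, from cell import ctrl gives the robot as it stands.
- The arm moves only by the tool jog_arm, called after "Call:" as name(argument=value, ...), one argument or row to a line, values as JSON. Schema: {"type":"object","properties":{"moves":{"type":"array","items":{"type":"object","properties":{"trans":{"type":"array","items":{"type":"number"},"minItems":3,"maxItems":3},"rot":{"type":"array","items":{"type":"number"},"minItems":3,"maxItems":3},"finger_gap":{"type":"number"}},"additionalProperties":false,"required":["finger_gap"]},"minItems":1,"maxItems":12},"only":{"type":"string"},"quiet":{"type":"boolean"},"lines":{"type":"string"}},"required":["moves"],"additionalProperties":false}. moves is a list of rows, 1 to 12 of them, each an object with the fields trans (a list: dx, dy, dz in mm), rot (a list: a rotation vector rx, ry, rz in rad), finger_gap (the finger opening in mm); a field left out counts as zero (the opening has to be given); each row shifts and turns the commanded pose from where the row before left it, along the tool's axes as they then stand; what a row does not reach is not made up. A row lasts 1/10 s, in which the tool goes at most 50 mm and 0.15 rad, less where a joint would pass 70% of its speed; a pose out of reach is approached as far as the arm can. The fingers move at their own pace and stop on an object; the grip force is fixed at half the most. Time passes only in rows, so rows that do not move let the fingers close. The tool returns the time, the measured TCP pose, the force, the opening and the grip force at its end. only (a regular expression) keeps the lines of the reply that match it, lines (a string "A,B") keeps lines A to B, and quiet returns only ok. Input that does not fit is refused with a message, and nothing moves.
- ctrl.read_state(): the state, without advancing time (a new reading comes with each control period).
- ctrl.get_image(name): name is "scene" or "side" or "wrist"; returns the picture (384x512x3 uint8, blue, green, red); there is no depth.
- ctrl.calibration(name): a dict with "fx", "fy", "cx", "cy" (pixels), "k1" (the pictures are not rectified: a ray, as slopes to the right and down, at radius r is drawn at 1 + k1 r^2 times it, then the intrinsics apply), "rvec" (rotation vector, rad) and "tvec" (3), from world to camera coordinates, as OpenCV has them; the wrist camera has in their place "hand_eye" (4x4, takes a point from camera to tool coordinates, whose origin is the TCP and whose axes are the flange's). Camera axes: x right, y down, z forward; pixel columns grow to the right and rows downward; lengths in mm; the calibration is good to about 2 mm. A picture is of the moment at which its call begins: read the wrist's pose just before it. calibration takes no time and is no camera call.
- ctrl.finish_job(): hands the job in; it is judged then, once.
The state is a dict: "clock": time; "qpos": joint angles; "qd": joint speeds; "tau": joint torques, N m; "eef_pos": TCP position; "tool_rot": TCP orientation; "force": force on the tool from outside, world axes, zero at the start; "torque": the same for the moment, N m; "width": finger opening in mm; "gripper_force": force on a finger pad.
Only numpy, scipy, OpenCV 4.12 (cv2) and the standard library are available. Lean on these libraries where they do the work, as an engineer would, in place of code of your own. Each camera call takes 0.05 s, during which the arm holds its last target. There are 200 camera calls.

## Working session

There is one attempt and no reset: what is moved stays moved. The work goes in short steps, Python scripts to look and compute and a tool call to move; the robot and the scene stay as the last step left them, time stands still between calls to the robot, and variables do not carry over. Pictures are saved under pics/ and viewed, at most 10 in all, crops included, and the job is handed in when it is done.

```bash
ls; mkdir -p pics
```

Run:
```python
from cell import ctrl
import cv2
s=ctrl.read_state(); print({k:s[k] for k in('clock','eef_pos','tool_rot','width','force')})
for n in('scene','side','wrist'):
    cv2.imwrite(f'pics/{n}0.png',ctrl.get_image(n)); print(n,ctrl.calibration(n))
```

```text
cell.py
pics
{'clock': 0.0, 'eef_pos': array([248.54907984, 599.91982171, 230.38574714]), 'tool_rot': array([-3.13968826e+00,  9.77245185e-06,  2.74870380e+00]), 'width': 85.43596882185479, 'force': array([-0.7220598 , -0.67415861, -0.15649496])}
scene {'fx': 433.8460101184304, 'fy': 433.8460101184304, 'cx': 255.64017841394696, 'cy': 192.1355369054093, 'k1': -0.07539806760350383, 'rvec': array([ 1.75680453,  2.14566779, -0.53122655]), 'tvec': array([   9.08408689, -498.40266434, 1314.44109327])}
side {'fx': 483.68179001306106, 'fy': 483.68179001306106, 'cx': 262.68801957388246, 'cy': 181.11048982279254, 'k1': 0.007287418297828994, 'rvec': array([ 2.01352524, -0.71435243,  0.40822562]), 'tvec': array([-376.84434385,  300.99399958,  658.95841344])}
wrist {'fx': 329.2168889162215, 'fy': 329.2168889162215, 'cx': 251.49358129708588, 'cy': 189.88142618381065, 'k1': 0.027478636847066324, 'hand_eye': array([[-5.49932064e-04, -9.45652706e-01, -3.25177886e-01,
         8.45028213e+01],
       [ 9.99999493e-01, -2.45922621e-04, -9.76002388e-04,
        -4.52505740e-01],
       [ 8.42990701e-04, -3.25178258e-01,  9.45652362e-01,
        -1.41375805e+02],
       [ 0.00000000e+00,  0.00000000e+00,  0.00000000e+00,
         1.00000000e+00]])}
```

View pics/scene0.png

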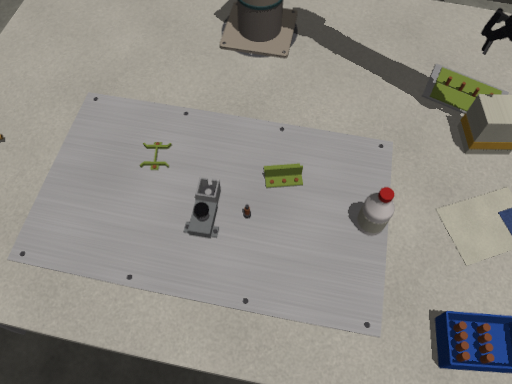

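View pics/side0.png

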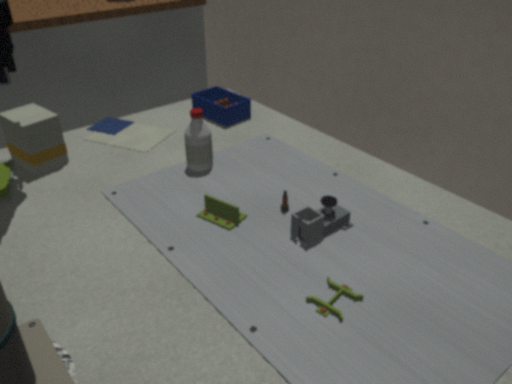

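The scene view shows the dispenser (cap at about (201,210), magazine at (208,187)) with its outlet facing the robot. The nest is at (156,156), the bracket at (284,177), the pin at (247,211) and the bottle at (377,210). The side view shows the cap at (329,201) and the nest at (335,298).

Create h.py:
```python
import numpy as np, cv2
from cell import ctrl
from scipy.spatial.transform import Rotation as R
def cam(n,s=None):
    c=ctrl.calibration(n); K=np.array([[c['fx'],0,c['cx']],[0,c['fy'],c['cy']],[0,0,1]])
    if n=='wrist':
        s=s or ctrl.read_state(); T=np.eye(4); T[:3,:3]=R.from_euler('xyz',s['tool_rot']).as_matrix(); T[:3,3]=s['eef_pos']
        W=T@c['hand_eye']; return K,c['k1'],W[:3,:3],W[:3,3]
    Rm=R.from_rotvec(c['rvec']).as_matrix(); return K,c['k1'],Rm.T,-Rm.T@c['tvec']
def rays(C,uv):
    K,k,Rw,o=C; uv=np.array(uv,float).reshape(-1,1,2)
    p=cv2.undistortPoints(uv,K,np.array([k,0,0,0.]))[:,0]
    d=np.c_[p,np.ones(len(p))]@Rw.T
    return o,d
def plane(C,uv,z):
    o,d=rays(C,uv); return o+d*((z-o[2])/d[:,2])[:,None]
def tri(c1,u1,c2,u2):
    o1,d1=rays(c1,u1);o2,d2=rays(c2,u2);d1=d1[0];d2=d2[0]
    t=np.linalg.lstsq(np.c_[d1,-d2],o2-o1,rcond=None)[0]
    a=o1+d1*t[0];b=o2+d2*t[1];return (a+b)/2,np.linalg.norm(a-b)
def proj(C,P):
    K,k,Rw,o=C; Rm=Rw.T
    return cv2.projectPoints(np.array(P,float).reshape(-1,3),Rm,-Rm@o,K,np.array([k,0,0,0.]))[0][:,0]
```

Run:
```python
from h import *
S=cam('scene');D=cam('side')
im={n:cv2.imread(f'pics/{n}0.png') for n in('scene','side')}
def blob(n,m,box):
    x0,y0,x1,y1=box; mm=np.zeros_like(m);mm[y0:y1,x0:x1]=m[y0:y1,x0:x1]
    c,l,st,ce=cv2.connectedComponentsWithStats(mm.astype(np.uint8)); i=1+np.argmax(st[1:,4]); print(n,st[i],ce[i]); return ce[i],np.argwhere(l==i)[:,::-1]
bl=lambda n:im[n].max(2)<45
gr=lambda n:cv2.inRange(cv2.cvtColor(im[n],cv2.COLOR_BGR2HSV),(25,90,40),(60,255,255))>0
a,_=blob('scene',bl('scene'),(185,195,215,225)); b,_=blob('side',bl('side'),(315,190,345,215))
print('cap',tri(S,a,D,b), plane(S,[a],65),plane(D,[b],65))
def rep(n,C,box,z):
    m=gr(n); mm=np.zeros_like(m);x0,y0,x1,y1=box;mm[y0:y1,x0:x1]=m[y0:y1,x0:x1]
    P=plane(C,np.argwhere(mm)[:,::-1],z)[:,:2].astype(np.float32); r=cv2.minAreaRect(P); print(n,len(P),P.mean(0),r)
rep('scene',S,(130,130,185,180),11); rep('side',D,(295,270,375,330),11)
rep('scene',S,(255,155,312,195),3); 
print('mag top centre',plane(S,[[208,187]],55), 'pin',plane(S,[[247,213]],3),'bottle',plane(S,[[373,226]],3))
w=np.hstack([cv2.resize(im['scene'][125:245,125:265],(700,600),interpolation=2)]);cv2.imwrite('pics/z.png',w)
```

```text
scene [194 203  15  16 182] [200.74725275 210.01098901]
side [322 197  14  10 109] [328.59633028 201.34862385]
cap (array([655.73474455,  -3.21269937,  58.00885348]), np.float64(0.01400659938356408)) [[658.87515074  -1.6471207   65.        ]] [[647.64739153 -10.38577226  65.        ]]
scene 222 [ 509.4197  -164.11708] ((510.1597900390625, -164.7876739501953), (80.46195220947266, 69.6969985961914), 11.444295883178711)
side 463 [ 501.2875  -170.21109] ((500.5675964355469, -169.06149291992188), (79.65623474121094, 68.25992584228516), 9.589791297912598)
scene 743 [497.0435  158.13982] ((496.9980773925781, 160.6517333984375), (60.73481750488281, 95.81202697753906), 16.559831619262695)
mag top centre [[594.54184884  -2.4309477   55.        ]] pin [[616.84481602  92.71130934   3.        ]] bottle [[591.48542804 386.82960638   3.        ]]
```

View pics/z.png

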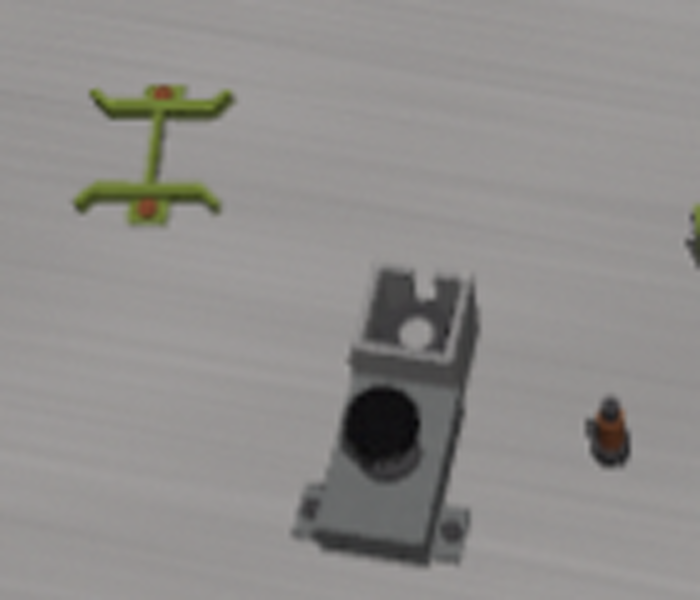

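Call:
jog_arm(
  moves=[
    {"trans":[0, 0, -40], "finger_gap":0},
    {"trans":[-25, 0, -40], "rot":[0, 0, 0.06], "finger_gap":0},
    {"trans":[-47, 0, 0], "rot":[0, 0, 0.066], "finger_gap":0},
    {"trans":[-47, 0, 0], "rot":[0, 0, 0.066], "finger_gap":0},
    {"trans":[-47, 0, 0], "rot":[0, 0, 0.066], "finger_gap":0},
    {"trans":[-47, 0, 0], "rot":[0, 0, 0.066], "finger_gap":0},
    {"trans":[-47, 0, 0], "rot":[0, 0, 0.066], "finger_gap":0},
    {"trans":[-47, 0, 0], "rot":[0, 0, 0.066], "finger_gap":0},
    {"trans":[-47, 0, 0], "rot":[0, 0, 0.066], "finger_gap":0},
    {"trans":[-47, 0, 0], "rot":[0, 0, 0.066], "finger_gap":0},
    {"trans":[-47, 0, 0], "rot":[0, 0, 0.066], "finger_gap":0},
    {"trans":[-47, 0, 0], "rot":[0, 0, 0.066], "finger_gap":0},
  ],
)

```text
clock: 1.35
eef_pos: [610.6, 274.8, 310.8]
tool_rot: [-3.141, -0.0, 2.026]
force: [-0.2, 0.2, 0.4]
width: 0.1
gripper_force: 0.0
```

Call:
jog_arm(
  moves=[
    {"trans":[-47, 0, 0], "rot":[0, 0, 0.066], "finger_gap":0},
    {"trans":[-47, 0, 0], "rot":[0, 0, 0.066], "finger_gap":0},
    {"trans":[-47, 0, 0], "rot":[0, 0, 0.066], "finger_gap":0},
    {"trans":[-47, 0, 0], "rot":[0, 0, 0.066], "finger_gap":0},
    {"trans":[-47, 0, 0], "rot":[0, 0, 0.066], "finger_gap":0},
    {"trans":[-40, 0, 20], "rot":[0, 0, 0.06], "finger_gap":0},
    {"trans":[-20, 0, 30], "rot":[0, 0, 0.06], "finger_gap":0},
    {"trans":[0, 0, 30], "finger_gap":0},
    {"finger_gap":0},
  ],
)

```text
clock: 2.25
eef_pos: [687.8, -5.4, 226.4]
tool_rot: [-3.132, -0.0, 1.577]
force: [-1.1, 0.2, -1.0]
width: 0.2
gripper_force: 0.0
```

Call:
jog_arm(
  moves=[
    {"trans":[-40, -34, 0], "finger_gap":0},
    {"trans":[-40, -34, 0], "finger_gap":0},
    {"finger_gap":0},
    {"finger_gap":0},
  ],
)

```text
clock: 2.65
eef_pos: [627.3, -82.1, 233.2]
tool_rot: [3.139, -0.0, 1.577]
force: [0.3, 0.8, 0.5]
width: -0.1
gripper_force: 0.0
```

Run:
```python
from h import *
import pickle
s=ctrl.read_state(); im=ctrl.get_image('wrist'); cv2.imwrite('pics/w1.png',im); pickle.dump({k:s[k] for k in('eef_pos','tool_rot')},open('w1.pkl','wb'))
```

```text
(no output)
```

View pics/w1.png

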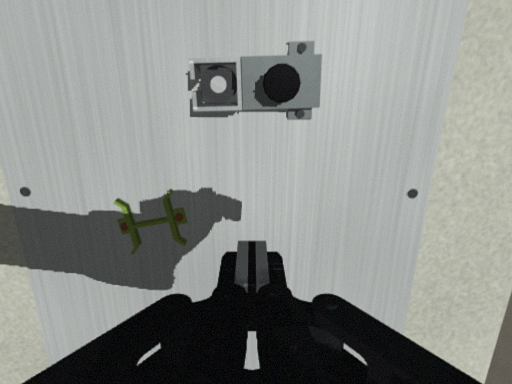

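The wrist view shows the cap at (282,83), the magazine at about (216,85) and the nest at about (152,221), half in shadow. The shut fingertips are at (252,245).

Run:
```python
from h import *
import pickle
C=cam('wrist',pickle.load(open('w1.pkl','rb'))); im=cv2.imread('pics/w1.png')
hsv=cv2.cvtColor(im,cv2.COLOR_BGR2HSV)
m=np.zeros(im.shape[:2],bool); m[60:108,260:303]=im[60:108,260:303].max(2)<28
c,l,st,ce=cv2.connectedComponentsWithStats(m.astype(np.uint8)); i=1+np.argmax(st[1:,4]); print(st[i],ce[i],plane(C,[ce[i]],65))
(x,y),r=cv2.minEnclosingCircle(np.argwhere(l==i)[:,::-1].astype(np.float32));print(x,y,r,plane(C,[[x,y]],65),plane(C,[[x-r,y],[x+r,y]],65)[:,:2])
m=np.zeros(im.shape[:2],bool); g=cv2.inRange(hsv,(22,90,25),(65,255,255))>0; m[185:260,105:195]=g[185:260,105:195]
P=plane(C,np.argwhere(m)[:,::-1],11)[:,:2].astype(np.float32); print('nest',len(P),P.mean(0),cv2.minAreaRect(P),[q.round() for q in cv2.boxPoints(cv2.minAreaRect(P))])
# housing: right edge corners top z=29; magazine top corners
print('mag',plane(C,[[190,60],[240,58],[241,109],[192,112]],55)[:,:2].round(1).tolist())
print('housing',plane(C,[[321,55],[321,108]],29)[:,:2].round(1).tolist())
v=np.vstack([cv2.resize(im[35:125,170:340],(765,405),interpolation=2)]); n=cv2.resize(im[185:260,105:200],(765,604),interpolation=2)[:,:765]
cv2.imwrite('pics/z2.png',v)
```

```text
[263  65  37  38 822] [280.0486618   85.11800487] [[651.92261809  -5.8936122   65.        ]]
281.3947448730469 83.46491241455078 19.049068450927734 [[653.07409564  -4.48922872  65.        ]] [[636.06909264  -4.57224401]
 [670.06996955  -4.42261429]]
nest 1136 [ 507.06152 -164.47365] ((507.9207458496094, -165.1309356689453), (80.79781341552734, 72.39021301269531), 11.200963020324707) [array([ 461., -137.], dtype=float32), array([ 475., -208.], dtype=float32), array([ 555., -193.], dtype=float32), array([ 541., -122.], dtype=float32)]
mag [[571.0, 14.7], [615.9, 16.8], [616.6, -27.7], [570.2, -30.8]]
housing [[693.6, 21.0], [697.5, -28.8]]
```

View pics/z2.png

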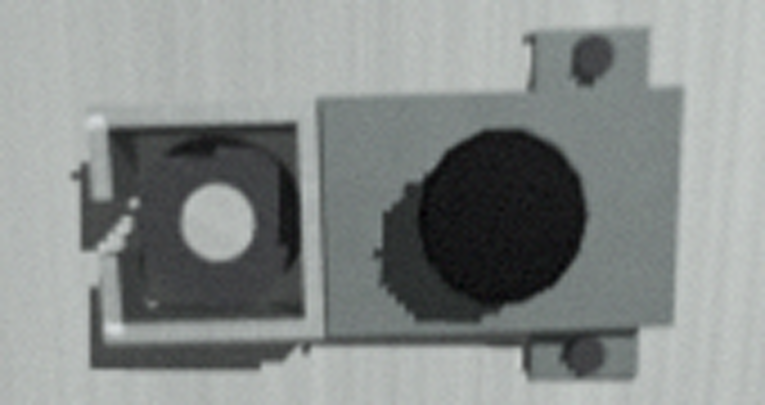

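Call:
jog_arm(
  moves=[
    {"trans":[39, 13, 30], "finger_gap":0},
    {"trans":[38, 13, 40], "finger_gap":0},
    {"trans":[0, 0, 40], "finger_gap":0},
    {"trans":[0, 0, 35], "finger_gap":0},
    {"finger_gap":0},
    {"finger_gap":0},
  ],
)

```text
clock: 3.3
eef_pos: [651.5, -8.2, 91.9]
tool_rot: [3.141, -0.0, 1.581]
force: [0.6, -0.7, 0.0]
width: 0.1
gripper_force: 0.0
```

Call:
jog_arm(
  moves=[
    {"trans":[3.5, 1.5, 0], "finger_gap":0},
    {"finger_gap":0},
    {"finger_gap":0},
  ],
)

```text
clock: 3.6
eef_pos: [653.2, -5.8, 93.3]
tool_rot: [3.139, -0.0, 1.579]
force: [-0.5, -0.4, 0.8]
width: 0.2
gripper_force: 0.0
```

Call:
jog_arm(
  moves=[
    {"trans":[0, 0, 15], "finger_gap":0},
    {"trans":[0, 0, 9], "finger_gap":0},
    {"trans":[0, 0, 3], "finger_gap":0},
    {"trans":[0, 0, 3], "finger_gap":0},
    {"trans":[0, 0, 3], "finger_gap":0},
    {"trans":[0, 0, 2.5], "finger_gap":0},
    {"trans":[0, 0, 2.5], "finger_gap":0},
    {"trans":[0, 0, 2], "finger_gap":0},
    {"trans":[0, 0, 2], "finger_gap":0},
    {"trans":[0, 0, 2], "finger_gap":0},
    {"finger_gap":0},
  ],
)

```text
clock: 4.7
eef_pos: [651.3, -6.1, 47.9]
tool_rot: [-3.14, -0.001, 1.579]
force: [-2.5, 0.5, 8.7]
width: 0.1
gripper_force: 4.4
```

Call:
jog_arm(
  moves=[
    {"trans":[0, 0, 2], "finger_gap":0},
    {"trans":[0, 0, 2], "finger_gap":0},
    {"trans":[0, 0, 1], "finger_gap":0},
    {"finger_gap":0},
  ],
)

```text
clock: 5.1
eef_pos: [651.3, -6.1, 43.2]
tool_rot: [-3.14, -0.001, 1.579]
force: [-4.0, 0.9, 9.9]
width: 0.2
gripper_force: 4.9
```

Call:
jog_arm(
  moves=[
    {"trans":[0, 0, 1], "finger_gap":0},
    {"trans":[0, 0, 0.7], "finger_gap":0},
    {"finger_gap":0},
  ],
)

```text
clock: 5.4
eef_pos: [651.5, -6.1, 43.1]
tool_rot: [-3.14, -0.001, 1.578]
force: [-6.5, 1.5, 20.8]
width: -0.3
gripper_force: 10.1
```

Call:
jog_arm(
  moves=[
    {"trans":[0, 0, -5], "finger_gap":0},
    {"trans":[0, 0, -6], "finger_gap":0},
    {"trans":[0, 0, -7], "finger_gap":0},
    {"trans":[0, 0, -10], "finger_gap":0},
    {"trans":[0, 0, -40], "finger_gap":0},
    {"trans":[0, 0, -40], "finger_gap":0},
    {"trans":[-38, 0, -40], "finger_gap":14},
    {"trans":[-38, 0, -30], "finger_gap":14},
    {"finger_gap":14},
    {"finger_gap":14},
    {"finger_gap":14},
  ],
)

```text
clock: 6.5
eef_pos: [652.1, -77.1, 213.9]
tool_rot: [-3.14, -0.002, 1.58]
force: [-1.1, -0.1, -0.7]
width: 13.9
gripper_force: 0.0
```

Run:
```python
from h import *
import pickle
s=ctrl.read_state(); im=ctrl.get_image('wrist'); cv2.imwrite('pics/w2.png',im); pickle.dump({k:s[k] for k in('eef_pos','tool_rot')},open('w2.pkl','wb'))
```

```text
(no output)
```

View pics/w2.png

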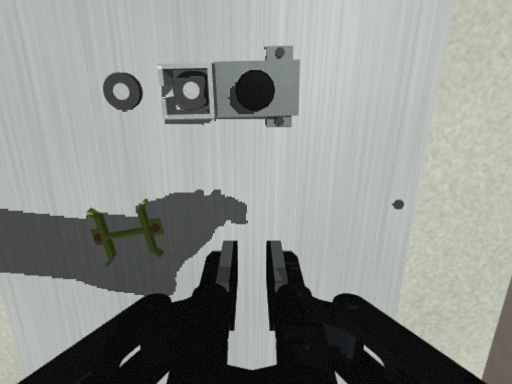

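The disc is out at (122,91), the plunger is up, and the next disc sits in the magazine. The nest is at about (127,232).

Run:
```python
from h import *
import pickle
C=cam('wrist',pickle.load(open('w2.pkl','rb'))); im=cv2.imread('pics/w2.png')
hsv=cv2.cvtColor(im,cv2.COLOR_BGR2HSV)
g=im[60:120,92:150].max(2)<100
c,l,st,ce=cv2.connectedComponentsWithStats(g.astype(np.uint8)); i=1+np.argmax(st[1:,4])
(x,y),r=cv2.minEnclosingCircle(np.argwhere(l==i)[:,::-1].astype(np.float32)); x+=92;y+=60
print(x,y,r,plane(C,[[x,y],[x-r,y],[x+r,y]],12)[:,:2])
b=np.argwhere(im[80:103,108:135].min(2)>150)[:,::-1].mean(0)+[108,80]; print('bright',b,plane(C,[b],13))
m=np.zeros(im.shape[:2],bool); gg=cv2.inRange(hsv,(22,90,25),(65,255,255))>0; m[195:270,80:172]=gg[195:270,80:172]
P=plane(C,np.argwhere(m)[:,::-1],11)[:,:2].astype(np.float32); print('nest',len(P),cv2.minAreaRect(P))
# inspect in nest frame
a=np.deg2rad(11); ctr=np.array(cv2.minAreaRect(P)[0]); Q=(P-ctr)@np.array([[np.cos(a),-np.sin(a)],[np.sin(a),np.cos(a)]])
for lo,hi in((-33,-17),(17,33)):
    k=Q[(abs(Q[:,1])<24)&(abs(Q[:,1])>7)&(Q[:,0]>lo)&(Q[:,0]<hi)]; print(k[:,0].min(),k[:,0].max(),k[:,0].mean(),np.polyfit(k[:,1],k[:,0],1))
k=Q[(abs(Q[:,0])<16)&(abs(Q[:,1])<8)];print('mid',k[:,1].mean(),np.polyfit(k[:,0],k[:,1],1))
print('ext',Q.min(0),Q.max(0))
```

```text
121.61764717102051 91.32353019714355 20.500120162963867 [[520.94879176  -8.93563722]
 [500.72172937  -9.24095299]
 [541.24186511  -8.64825636]]
bright [120.66153846  91.18974359] [[520.40088239  -8.77786759  13.        ]]
nest 1330 ((508.2850646972656, -165.61370849609375), (80.95377349853516, 72.66893005371094), 11.149160385131836)
-32.89103688803924 -20.964035829721187 -26.662951798926713 [ 5.44868886e-03 -2.66666191e+01]
18.395424831631807 32.72826186563187 23.688880551870486 [2.10971479e-02 2.36695480e+01]
mid 0.5612144621592654 [0.00287025 0.56159601]
ext [-40.47282281 -36.4261911 ] [40.45021601 36.42014538]
```

Call:
jog_arm(
  moves=[
    {"trans":[37, -43, 0], "finger_gap":16},
    {"trans":[37, -44, 0], "finger_gap":16},
    {"trans":[37, -44, 0], "finger_gap":16},
    {"trans":[0, 0, 45], "finger_gap":16},
    {"trans":[0, 0, 45], "finger_gap":16},
    {"trans":[0, 0, 45], "finger_gap":16},
    {"trans":[0, 0, 35], "finger_gap":16},
    {"finger_gap":16},
    {"finger_gap":16},
  ],
)

```text
clock: 7.45
eef_pos: [536.9, 18.1, 44.7]
tool_rot: [-3.14, -0.0, 1.58]
force: [-0.1, 0.5, 0.6]
width: 15.9
gripper_force: 0.0
```

Call:
jog_arm(
  moves=[
    {"trans":[9, -8, 0], "finger_gap":16},
    {"trans":[8, -8, 0], "finger_gap":16},
    {"finger_gap":16},
    {"trans":[0, 0, 18], "finger_gap":16},
    {"trans":[0, 0, 12], "finger_gap":16},
    {"finger_gap":16},
    {"finger_gap":16},
  ],
)

```text
clock: 8.15
eef_pos: [521.2, 34.3, 15.2]
tool_rot: [-3.141, 0.0, 1.579]
force: [-0.1, 0.6, -0.2]
width: 16.3
gripper_force: 0.0
```

Call:
jog_arm(
  moves=[
    {"trans":[0, 0, 4.5], "finger_gap":16},
    {"trans":[0, 0, 4], "finger_gap":16},
    {"finger_gap":16},
  ],
)

```text
clock: 8.45
eef_pos: [521.0, 34.4, 6.2]
tool_rot: [-3.141, -0.0, 1.579]
force: [0.0, 1.0, 0.1]
width: 16.1
gripper_force: 0.0
```

Run:
```python
from h import *
im=ctrl.get_image('wrist'); cv2.imwrite('pics/w3.png',im)
```

```text
(no output)
```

View pics/w3.png

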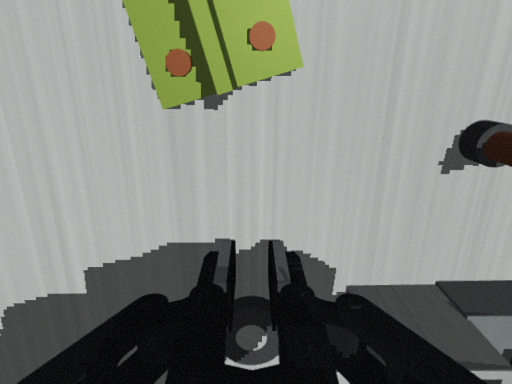

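Call:
jog_arm(
  moves=[
    {"trans":[-6, 0, 0], "finger_gap":16},
    {"trans":[-6, 0, 0], "finger_gap":16},
    {"trans":[-6, 0, 0], "finger_gap":16},
    {"trans":[-8, -2, 0], "finger_gap":16},
    {"trans":[-8, -2, 0], "finger_gap":16},
    {"trans":[-8, -2, 0], "finger_gap":16},
    {"trans":[-8, -2, 0], "finger_gap":16},
    {"trans":[-8, -2, 0], "finger_gap":16},
    {"trans":[-8, -2, 0], "finger_gap":16},
    {"finger_gap":16},
  ],
)

```text
clock: 9.5
eef_pos: [509.4, -33.5, 6.6]
tool_rot: [-3.141, 0.001, 1.577]
force: [-0.5, -0.8, -0.3]
width: 15.8
gripper_force: 0.0
```

Run:
```python
from h import *
for n in ('scene','side'): cv2.imwrite(f'pics/{n}4.png',ctrl.get_image(n))
a=cv2.imread('pics/scene4.png')[120:230,110:260];b=cv2.imread('pics/side4.png')[180:330,250:400]
cv2.imwrite('pics/z4.png',np.hstack([cv2.resize(a,(409,300),interpolation=2),cv2.resize(b,(300,300),interpolation=2)]))
```

```text
(no output)
```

View pics/z4.png

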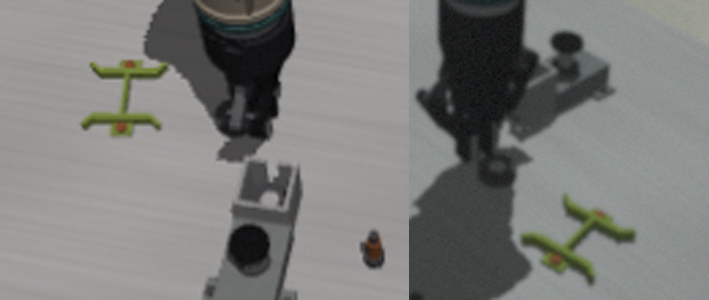

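The side crop shows the disc just ahead of the fingertips, with its centre at about full-image (294,261). The scene crop agrees.

Run:
```python
from h import *
im=cv2.imread('pics/side4.png'); D=cam('side')
g=cv2.cvtColor(im,cv2.COLOR_BGR2GRAY)[245:280,275:315]
print(g[8:30:1,8:34:1])
print(plane(D,[[294,261],[294,262]],13), proj(D,[[508,-61,13],[500,-61,13],[516,-61,13],[508,-69,13]]))
```

```text
[[ 58  50  29  28  20  23  20  27  36  56  71  90 109 115 116 116 115 113
  101 103 111 124 133 138 146 147]
 [ 57  45  33  35  21  21  25  29  37  54  64  76  83  91  87  85  88  84
   81  75  82  98 112 125 138 143]
 [ 57  48  47  39  32  30  20  33  40  52  60  63  64  69  68  63  70  70
   69  67  70  75  85  99 116 135]
 [ 54  52  52  48  46  27  29  29  36  46  55  57  60  60  58  66  66  69
   64  66  64  69  71  78  94 115]
 [ 55  51  56  59  56  40  31  33  33  43  48  46  51  48  53  58  63  60
   62  68  70  65  64  69  76  93]
 [ 53  54  57  57  54  40  34  33  34  37  43  43  37  43  37  46  50  59
   59  64  66  64  66  71  70  76]
 [ 57  54  52  49  41  38  40  35  38  37  44  43  39  41  36  40  40  43
   58  63  62  65  68  67  69  72]
 [ 59  53  42  44  39  35  37  43  43  50  48  56  51  49  40  39  38  46
   58  62  65  69  71  75  77  80]
 [ 57  47  42  34  37  37  42  47  54  59  59  64  60  59  49  40  41  45
   57  64  68  73  78  89  93 101]
 [ 60  49  38  36  38  36  47  50  60  65  59  61  68  62  61  50  41  47
   56  64  74  88 100 113 122 125]
 [ 60  50 
[... 800 characters left out ...]
32  35  40  35  37  37  37
   46  79 117 134 140 146 145 143]
 [ 65  64  62  55  46  40  35  38  37  36  28  39  35  36  38  37  42  42
   67  97 125 139 146 143 142 145]
 [ 67  61  65  61  57  50  45  42  42  39  41  39  40  42  46  39  48  53
   80 112 133 140 142 145 144 144]
 [ 69  62  65  65  60  58  57  55  48  48  48  43  48  47  50  54  58  62
   84 119 138 139 144 142 145 146]
 [ 70  61  65  67  67  62  60  61  57  60  57  57  60  61  60  64  64  69
   86 114 131 140 144 140 144 145]]
[[513.36110404 -57.68326053  13.        ]
 [511.46653672 -59.76355592  13.        ]] [[293.05517352 263.12492743]
 [289.80513898 264.94116771]
 [296.27356758 261.32645321]
 [296.00845654 265.3721387 ]]
```

Call:
jog_arm(
  moves=[
    {"trans":[-8, -2, 0], "finger_gap":16},
    {"trans":[-8, -2, 0], "finger_gap":16},
    {"trans":[-8, -2, 0], "finger_gap":16},
    {"trans":[-8, -2, 0], "finger_gap":16},
    {"trans":[-8, -2, 0], "finger_gap":16},
    {"trans":[-8, -1, 0], "finger_gap":16},
    {"trans":[-4, 0, 0], "rot":[0, 0, -0.06], "finger_gap":16},
    {"trans":[-4, 0, 0], "rot":[0, 0, -0.06], "finger_gap":16},
    {"trans":[-4, 0, 0], "rot":[0, 0, -0.06], "finger_gap":16},
    {"finger_gap":16},
  ],
)

```text
clock: 10.6
eef_pos: [500.0, -93.0, 6.6]
tool_rot: [3.141, 0.0, 1.758]
force: [-0.3, -0.5, -0.1]
width: 16.2
gripper_force: 0.0
```

Run:
```python
from h import *
for n in ('scene','side'): cv2.imwrite(f'pics/{n}5.png',ctrl.get_image(n))
a=cv2.imread('pics/scene5.png')[120:230,110:260];b=cv2.imread('pics/side5.png')[220:340,270:390]
cv2.imwrite('pics/z5.png',np.hstack([cv2.resize(a,(409,300),interpolation=2),cv2.resize(b,(300,300),interpolation=2)]))
```

```text
(no output)
```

View pics/z5.png

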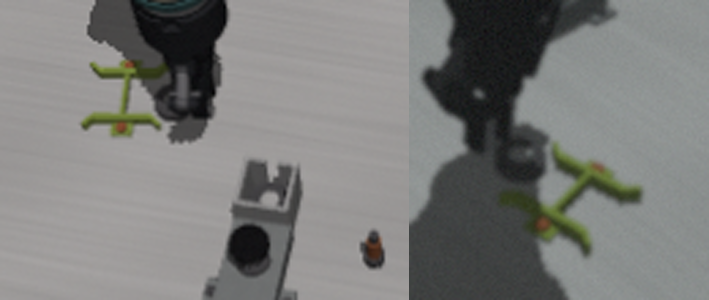

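The disc sits in the nest mouth, about 5 mm off the pocket axis toward the dispenser. I'll correct that sideways while pushing in.

Call:
jog_arm(
  moves=[
    {"trans":[-4, -1.5, 0], "finger_gap":16},
    {"trans":[-4, -1.5, 0], "finger_gap":16},
    {"trans":[-4, -1.2, 0], "finger_gap":16},
    {"trans":[-4, -1, 0], "finger_gap":16},
    {"trans":[-4, 0, 0], "finger_gap":16},
    {"trans":[-3, 0, 0], "finger_gap":16},
    {"finger_gap":16},
    {"finger_gap":16},
  ],
)

```text
clock: 11.5
eef_pos: [499.2, -115.3, 6.6]
tool_rot: [3.142, -0.0, 1.759]
force: [-0.2, 0.5, 0.5]
width: 16.7
gripper_force: 0.0
```

Call:
jog_arm(
  moves=[
    {"trans":[-2, 0, 0], "finger_gap":16},
    {"trans":[-1.5, 0, 0], "finger_gap":16},
    {"finger_gap":16},
  ],
)

```text
clock: 11.8
eef_pos: [499.9, -119.0, 6.6]
tool_rot: [3.142, 0.0, 1.759]
force: [-0.8, 1.3, -0.1]
width: 16.1
gripper_force: 0.0
```

Call:
jog_arm(
  moves=[
    {"trans":[-1, 0, 0], "finger_gap":16},
    {"trans":[-1, 0, 0], "finger_gap":16},
    {"finger_gap":16},
  ],
)

```text
clock: 12.1
eef_pos: [500.1, -120.4, 6.5]
tool_rot: [-3.141, -0.001, 1.759]
force: [0.1, 0.9, -0.7]
width: 15.9
gripper_force: 0.4
```

Call:
jog_arm(
  moves=[
    {"trans":[-1, 0, 0], "finger_gap":16},
    {"trans":[-1, 0, 0], "finger_gap":16},
    {"finger_gap":16},
  ],
)

```text
clock: 12.4
eef_pos: [500.0, -121.0, 6.5]
tool_rot: [-3.14, -0.002, 1.76]
force: [-1.4, 5.7, 0.9]
width: 15.5
gripper_force: 2.3
```

Call:
jog_arm(
  moves=[
    {"trans":[-1, 0, 0], "finger_gap":16},
    {"finger_gap":16},
  ],
)

```text
clock: 12.6
eef_pos: [500.0, -121.1, 6.4]
tool_rot: [-3.14, -0.004, 1.761]
force: [-1.7, 7.6, 2.5]
width: 16.0
gripper_force: 3.0
```

Force has built up at a standstill, so the disc is against something. I'll back off, rise and check.

Call:
jog_arm(
  moves=[
    {"trans":[6, 0, 0], "finger_gap":16},
    {"trans":[12, 0, 0], "finger_gap":16},
    {"trans":[10, 0, 0], "finger_gap":16},
    {"trans":[0, 0, -40], "finger_gap":16},
    {"trans":[0, 0, -45], "finger_gap":16},
    {"trans":[0, 50, -40], "finger_gap":16},
    {"trans":[0, 45, 0], "finger_gap":16},
    {"finger_gap":16},
    {"finger_gap":16},
  ],
)

```text
clock: 13.5
eef_pos: [578.2, -79.2, 122.5]
tool_rot: [-3.141, -0.0, 1.761]
force: [-0.6, -0.3, -0.0]
width: 15.7
gripper_force: 0.0
```

Run:
```python
from h import *
import pickle
s=ctrl.read_state(); im=ctrl.get_image('wrist'); cv2.imwrite('pics/w6.png',im); pickle.dump({k:s[k] for k in('eef_pos','tool_rot')},open('w6.pkl','wb'))
```

```text
(no output)
```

View pics/w6.png

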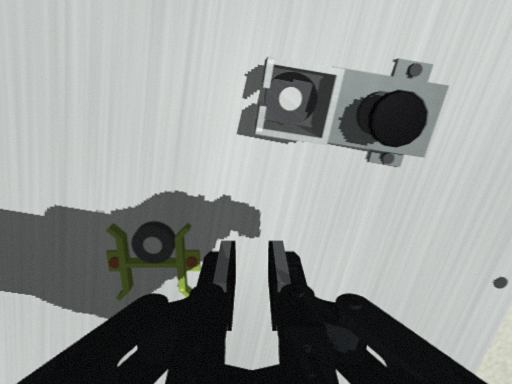

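The disc is in the pocket at (153,243), touching the middle wall at row ~264, and the plunger is up. I'll check the numbers.

Run:
```python
from h import *
import pickle
C=cam('wrist',pickle.load(open('w6.pkl','rb'))); im=cv2.imread('pics/w6.png')
g=im[233:254,141:165].min(2)>90; b=np.argwhere(g)[:,::-1].mean(0)+[141,233]
d=plane(C,[b],13)[0,:2]
w=plane(C,[[121,260],[153,264],[185,260],[113,261],[192,261]],13)[:,:2]
lug=(plane(C,[[114,262]],6)[0,:2]+plane(C,[[192,261]],6)[0,:2])/2
print(b,g.sum(),d,w[1],lug,np.linalg.norm(d-w[1]),np.linalg.norm(d-lug), np.linalg.norm(d-[508.3,-165.4]))
```

```text
[nan nan] 0 [nan nan] [ 506.40093454 -165.13738239] [ 504.69104005 -167.23524398] nan nan nan<stdin>:4: RuntimeWarning: Mean of empty slice.
  ret = um.true_divide(
```

Run:
```python
from h import *
import pickle
C=cam('wrist',pickle.load(open('w6.pkl','rb'))); im=cv2.imread('pics/w6.png')
p=im[233:256,141:167].min(2); g=p>0.75*np.percentile(p,97); b=np.argwhere(g)[:,::-1].mean(0)+[141,233]
d=plane(C,[b],13)[0,:2]; w=plane(C,[[153,264]],13)[0,:2]
print(b,g.sum(),d,w,np.linalg.norm(d-w),np.linalg.norm(d-[508.3,-165.4]))
```

```text
[152.14102564 244.86752137] 234 [ 503.90242989 -146.62135612] [ 506.40093454 -165.13738239] 18.68383671487579 19.286681642314647
```

About 19–20 mm from the nest centre, against the wall.

```bash
python3 -c "
from cell import ctrl
print(ctrl.finish_job())"
```

```text
the job is handed in; nothing more can be done
None
```

I pressed the plunger fully once, it came back up, and I slid the one disc that came out into pocket A. It rests against the middle wall, about 19 mm from the nest's centre as measured in the last wrist image. The job is handed in, but no verdict came back.

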